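Press the cover flush and hold the belt tensioner at its mark

TASK

The cover of this conveyor's tail end is standing proud: press it down until it lies flush and level in its pocket. Then take the spring-loaded belt tensioner by its upright grip, pull it out until its pointer is in line with the clip on the deck's edge, and end the job still holding it there (do not let go: it springs back). Do not knock about the bottle, the screwdriver or the pulley.

Things in the scene. Friction and masses are not known exactly. Their poses are not given: they have to be found in the camera images.
- conveyor: Fixed tail end of a belt conveyor. Origin on the bench under the cover pocket's centre; x along the conveyor away from the robot, y left, z up. Deck x -85 to 165 mm, y -75 to 75, top 60 above the bench. Pocket x -63 to 63, y -49 to 49, 10 deep. Blue tensioner housing x 165 to 225, 100 high; then a green belt in aluminium rails, 105 high, to x 495.
- deck (a point): Point at the centre of the pocket's mouth, level with the deck's top face (60 mm above the bench); axes as the conveyor's.
- cover: Loose grey plate 122 x 94 x 10 mm (x, y, z), 0.1 to 0.25 kg, in the pocket on two hidden stiff strips (at y +32, -32). Origin: centre of its underside. Starts 3 to 6 mm above the deck, often tilted left-right. Sinks when pushed (5 N per strip, 10 N in all, more when fast), stays where pushed, stops on the pocket floor, flush with the deck. Press the middle or each half in turn.
- cover_top (a point): Centre of the cover's top face, 10 mm above its origin; axes as the cover's.
- tensioner (a joint): How far the tensioner slide is pulled out, m: 0 home (start), 0.095 its stop. It moves along the conveyor's -x, towards the robot side, over the cover. The spring pulls it home with 5.4 N at 0 and 0.9 N more per 10 mm.
- slide (a point): The slide. Point under its grip, 3 mm above the deck; at home 82 mm from the pocket centre along +x; axes as the conveyor's. Steel tongue 44 wide, 8 thick, from x -12 back into the housing (face at x 83 when home). Black upright grip 16 (x) by 52 (y), 8 to 54 above it. Pointer arm, 5 wide, out to y 55. The tongue clears a flush cover by 3 mm; a proud cover blocks it.
- grip (a point): Centre of the upright grip's faces, 34 mm above the slide's underside (97 mm above the bench), 20 mm below the grip's top; axes as the conveyor's. Can be pinched from above across its 16 mm (along x).
- pointer_tip (a point): Tip of the pointer arm, at the grip's x, 55 mm to its left (+y), 66 mm above the bench. Axes as the conveyor's.
- mark_clip: The mark: fixed white plastic clip on the left edge of the deck, 10 mm wide along the conveyor's x, 22 across, 10 high. Origin at the centre of its underside on the deck's top; axes as the conveyor's. With the slide 40 to 75 mm out the pointer's tip comes beside it, 2 mm away across; in line means the same place along the conveyor's x.
- spray_bottle: Bystander: standing clear bottle with white cap, 44 mm diameter, 130 mm high, origin at the centre of its underside.
- screwdriver: Bystander: screwdriver lying on the bench, along its x, about 200 mm long.
- pulley: Bystander: aluminium disc 48 mm diameter, 22 mm high, lying flat; origin at the centre of its underside.
Not all that is in view belongs to the job. Leave any yellow look-alike of the cover alone.

How it is judged:
On the way, in this order (a step that is already met when the one before it is completed fails the run):
1. the cover is pressed flush and level with the tensioner still home (z of cover_top in the frame of deck between -0.003 and 0.0018 m and angle between the z axis of cover and the z axis of conveyor, either way round below 0.025 rad and value of joint tensioner below 0.015 m), for 0.2 s.
2. the gripper's fingers hold the tensioner with its pointer in line with the clip (x of pointer_tip in the frame of mark_clip between -0.006 and 0.006 m and contact force between the fingers and tensioner above 3 N), for 0.3 s.
At the end, for the whole second after the job is handed in: Still held by the fingers (over 3 N on the slide) and at rest, the pointer tip is within 6 mm of the clip's middle along the conveyor; the cover's top is at most 1.8 mm above and 3 mm below the deck and within 0.025 rad of level with it; the cover is not propping the slide (all of step 2 and z of cover_top in the frame of deck between -0.003 and 0.0018 m and angle between the z axis of cover and the z axis of conveyor, either way round below 0.025 rad and velocity of joint tensioner between -0.01 and 0.01 m/s and contact force between cover and tensioner below 1 N); the arm keeps its last pose, push and grip.
It fails at once if the spray bottle is moved by more than 30 mm or tipped (distance of spray_bottle from where it was at the start of the episode above 0.03 m or angle between spray_bottle's own z axis and vertical above 0.5 rad).
It fails at once if the screwdriver is moved by more than 30 mm (distance of screwdriver from where it was at the start of the episode above 0.03 m).
It fails at once if the pulley is moved by more than 30 mm or tipped (distance of pulley from where it was at the start of the episode above 0.03 m or angle between pulley's own z axis and vertical above 0.5 rad).
It also fails if it takes over 45 s, if anything falls off the work surface, if the arm or the gripper's body presses on something with over 40 N, if the wrist force passes 120 N, or if a joint passes its speed limit or range.

ROBOT

A 7-joint arm with a two-finger parallel gripper is mounted at the origin on the work surface. World frame = base frame: x ahead of the robot, y to its left, z up, the work surface at z = 0. Lengths are in m, angles in rad, forces in N, time in s.
With the tool pointing down it reaches from about 0.4 to 0.875 m from the base axis. Payload 19.3 kg.
Tool frame: the origin (TCP) lies on the front face of the gripper's body, between the roots of the fingers; the fingertips stand 73 mm ahead of it and the grasp point (between the pads) lies 54 mm ahead of it; z points along the fingers, y is the direction in which the jaws open and shut (so a half turn about z gives the same grasp; the last joint's range is limited). The gripper opens to 85 mm and grips with 20 to 120 N. Pads are 22 mm wide; open, the fingers measure 114 mm over their backs; the gripper's body (76 mm by 85 mm) begins 54 mm behind the grasp point. The pads swing forward as they close: fully open they stand 13 mm farther back than shut.
Start: joints at [1.153, 0.521, -0.036, 1.599, 0.021, 1.021, -0.113], TCP at [0.213, -0.588, 0.304] pointing down, gripper open.
Joint ranges: [-2.91, 2.91], [-0.3, 2.13], [-1.5, 1.42], [0.17, 2.43], [-1.26, 4.41], [0.16, 1.93], [-2.52, 2.52]. Speed limits (rad/s): [1.89, 1.89, 2.39, 2.39, 3.01, 3.01, 3.01].

INTERFACE

Orientations are given as [roll, pitch, yaw] about the fixed x, y, z axes, in that order (R = Rz(yaw) Ry(pitch) Rx(roll)).
In Python, from workcell import bot gives the robot as it stands.
- The arm moves only by the shell command python3 -m crank 'ROWS' [OPENING] [FORCE]. ROWS is a JSON object of lists of equal length, an entry for each row: "travel": the shift along the world's x, y, z in cm, a list of three; "rot": the turn, a rotation vector about the world's x, y, z in degrees, a list of three. A call has 1 to 8 rows; each row is the pose to reach, as a shift and turn from the pose commanded when the call began; what a row does not reach only later rows make up. A row lasts 1/10 s, in which the tool goes at most 50 mm and 8.59 degrees, less where a joint would pass 70% of its speed; a pose out of reach is approached as far as the arm can. A call with a gripper value outside its range is refused whole. OPENING is the opening, from -1 (shut) to 1 (fully open), so that 0 is half open, set as the call begins (- or left out, the last holds). The fingers move at their own pace and stop on an object; FORCE is the grip in N (left out, the last holds). Time passes only in rows, so rows that repeat a pose let the fingers close. It gives the time, the measured TCP pose, the force and the opening at its end, in the units of the state.
- bot.observe(): the state, without advancing time (a new reading comes with each control period).
- bot.grab_frame(name): name is "scene" or "top" or "wrist"; returns the picture (384x512x3 uint8, red, green, blue); there is no depth.
- bot.camera_model(name): a dict with "fx", "fy", "cx", "cy" (pixels), "k1" (the pictures are not rectified: a ray, as slopes to the right and down, at radius r is drawn at 1 + k1 r^2 times it, then the intrinsics apply), "R" (3x3) and "t" (3): a world point X has camera coordinates R X + t. Camera axes: x right, y down, z forward; pixel columns grow to the right and rows downward; lengths in m; the calibration is good to about 2 mm. A picture is of the moment at which its call begins: read the wrist's pose just before it. camera_model takes no time and is no camera call; for the wrist camera it gives the pose at the moment of the call.
- bot.job_done(): hands the job in, once; it reports no verdict.
Trained networks look in the newest picture that a camera, given by its name, has taken for a name from the list of things; names that differ only in an ending like _2 or _b are one class to them, and where a whole thing is asked for, a point or a joint stands for the part that bears it (a point fixed in the world has none). Each returns a list of dicts, best first, with "conf" (0 to 1); they miss things now and then, are a little off and sometimes report something else, mostly with a low value. They report only what shows in the picture. A call takes as long as a camera call. They do not tell look-alikes from the thing itself.
- bot.silhouettes(camera, thing): "pixels" (384x512 bool, what is visible of it) and "box" ([centre column, centre row, width, height] in pixels, round what is visible of it).
The state is a dict: "clock": time; "qpos": joint angles; "qd": joint speeds; "joint_efforts": joint torques, N m; "position": TCP position; "tool_rot": TCP orientation; "force": force on the tool from outside, world axes, zero at the start; "moment": the same for the moment, N m; "grip_width": finger opening in m.
Only numpy, scipy, OpenCV 4.12 (cv2) and the standard library are available. Lean on these libraries where they do the work, as an engineer would, in place of code of your own. Each camera call takes 0.05 s, during which the arm holds its last target.

## Working session

There is one attempt and no reset: what is moved stays moved. The work goes in short steps, Python scripts to look and compute and a shell command to move; the robot and the scene stay as the last step left them, time stands still between calls to the robot, and variables do not carry over. Pictures are saved under pics/ and viewed, and the job is handed in when it is done.

```bash
ls; mkdir -p pics
cat > h.py <<'E'
import numpy as np, cv2
from workcell import bot
def save(name,fn):
    im=bot.grab_frame(name); cv2.imwrite('pics/'+fn,im[:,:,::-1]); return im
def ray(cm,u,v):
    x=(u-cm['cx'])/cm['fx'];y=(v-cm['cy'])/cm['fy']
    a,b=x,y
    for _ in range(30):
        s=1+cm['k1']*(a*a+b*b); a,b=x/s,y/s
    R=np.array(cm['R']);t=np.array(cm['t'])
    return -R.T@t, R.T@np.array([a,b,1.])
def atz(cm,u,v,z):
    o,d=ray(cm,u,v); return o+d*(z-o[2])/d[2]
def proj(cm,X):
    c=np.array(cm['R'])@np.array(X)+np.array(cm['t']); a,b=c[0]/c[2],c[1]/c[2]
    s=1+cm['k1']*(a*a+b*b); return np.array([cm['fx']*a*s+cm['cx'],cm['fy']*b*s+cm['cy']])
E
python3 - <<'E'
from h import *
print(bot.observe())
for n in ['scene','top','wrist']:
    save(n,n+'0.png')
    cm=bot.camera_model(n); print(n,cm)
E
```

```text
pics
{'clock': 0.0, 'qpos': array([ 1.15281037,  0.52204652, -0.0362845 ,  1.60000229,  0.02120442,
        1.02112104, -0.11277904]), 'qd': array([-3.35998464e-04, -7.56637172e-04, -2.42616873e-03, -1.36264055e-03,
       -3.58737345e-04, -2.45427091e-04,  1.38308558e-05]), 'joint_efforts': array([ 4.70764353e-04, -9.27114415e+01,  1.98044904e+00, -3.69927120e+01,
        1.80597551e-02,  8.01047572e-03, -1.45140307e-04]), 'position': array([ 0.21286911, -0.5873556 ,  0.30330796]), 'tool_rot': array([-3.14040551e+00,  1.11133911e-04,  3.47762021e-01]), 'force': array([-0.40481445,  0.26283599,  0.31928003]), 'moment': array([0.02549434, 0.01432862, 0.02075319]), 'grip_width': 0.08518639150833053}
scene {'fx': 437.4423902348083, 'fy': 437.4423902348083, 'cx': 255.08997718449345, 'cy': 186.2846422962985, 'k1': -0.1456614950882494, 'R': array([[-8.74669788e-01,  4.84718701e-01,  7.35972128e-04],
       [ 3.08648333e-01,  5.58122123e-01, -7.70218087e-01],
       [-3.73749873e-01, -6.73459335e-01, -6.37780179e-01]]), 't': array([ 0.42483232, -0.08340742,  1.23865644])}
top {'fx': 432.4328223580815, 'fy': 432.4328223580815, 'cx': 255.50583700946436, 'cy': 180.6669228365619, 'k1': -0.16314941880716952, 'R': array([[-0.01068834, -0.9999344 ,  0.00411698],
       [-0.99929828,  0.01053355, -0.03594416],
       [ 0.03589843, -0.00449827, -0.99934532]]), 't': array([0.04489594, 0.49315023, 1.17231484])}
wrist {'fx': 320.4949337828831, 'fy': 320.4949337828831, 'cx': 256.11585480843615, 'cy': 190.80471988569374, 'k1': -0.09203085656348411, 'R': array([[ 3.40745104e-01, -9.40155485e-01, -6.62259999e-04],
       [-8.99105406e-01, -3.26072841e-01,  2.92037619e-01],
       [-2.74776715e-01, -9.89149474e-02, -9.56406603e-01]]), 't': array([-0.62454435, -0.03744163,  0.37830033])}
```

View pics/scene0.png

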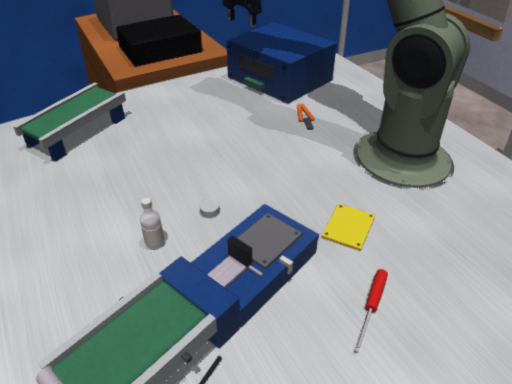

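View pics/top0.png

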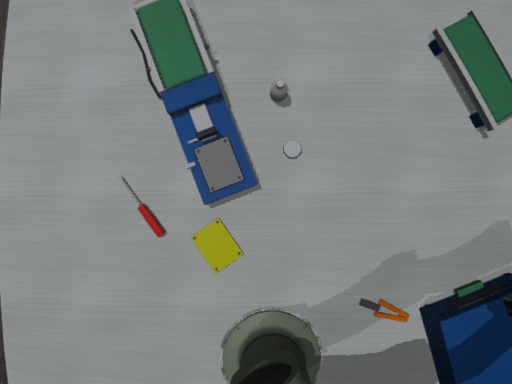

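The scene view shows the conveyor with the grey cover at (265,238) and the black grip at (240,250). The white clip is at (287,264), and the yellow look-alike lies on the bench at (349,226). In the top view the cover is at (218,164), the grip at (205,133), the clip at (191,165) and the yellow plate at (217,244).

Run:
```python
from h import *
im=bot.grab_frame('top'); cm=bot.camera_model('top')
zs={'cover':.064,'mark_clip':.07,'slide':.1,'conveyor':.06,'spray_bottle':0.06,'pulley':.022,'screwdriver':.01}
for n,z in zs.items():
    for r in bot.silhouettes('top',n)[:2]:
        m=r['pixels'].astype(np.uint8); b=cv2.minAreaRect(np.argwhere(m)[:,::-1].astype(np.float32))
        print(n,round(r['conf'],2),np.round(r['box']),np.round(b[0],1),np.round(b[1],1),round(b[2],1),np.round(atz(cm,*b[0],z)[:2],4))
        if n=='cover': 
            P=cv2.boxPoints(b); print(P,[np.round(atz(cm,*p,z),3)[:2] for p in P])
c=im[60:220,140:280]; cv2.imwrite('pics/topc.png',cv2.resize(c,None,fx=4,fy=4,interpolation=2)[:600,:,::-1])
im=bot.grab_frame('scene');c=im[190:320,180:330]; cv2.imwrite('pics/scc.png',cv2.resize(c,None,fx=4,fy=4,interpolation=2)[:,:,::-1])
```

```text
cover 0.58 [217. 249.  47.  51.] [216.4 244.9] [46.1 36.3] 55.5 [0.3255 0.1434]
[[188.374   236.18036]
 [218.29443 215.61008]
 [244.43765 253.6366 ]
 [214.51721 274.20688]] [array([0.349, 0.216]), array([0.402, 0.138]), array([0.302, 0.071]), array([0.249, 0.149])]
cover 0.55 [218. 164.  51.  56.] [218.2 163.6] [47.7 37.9] 68.2 [0.5372 0.1367]
[[191.79309 148.48277]
 [226.96552 134.4138 ]
 [244.68967 178.72414]
 [209.51724 192.7931 ]] [array([0.578, 0.206]), array([0.614, 0.113]), array([0.497, 0.068]), array([0.461, 0.16 ])]
mark_clip 0.4 [191. 164.   7.   8.] [189.8 164.8] [4.4 8.5] 71.6 [0.5346 0.2106]
mark_clip 0.15 [291. 152.  16.  17.] [291.5 149. ] [18. 17.] 90.0 [ 0.5729 -0.0546]
slide 0.89 [202. 124.  29.  44.] [202.6 122.5] [37.1 25.5] 86.2 [0.64   0.1731]
conveyor 0.73 [193. 103. 132. 206.] [189.5  95.8] [215.6  68.8] 70.6 [0.7193 0.213 ]
spray_bottle 0.57 [279.  91.  19.  19.] [278.2  90.2] [16.4 23.7] 18.4 [ 0.7312 -0.023 ]
spray_bottle 0.23 [219. 163.  47.  56.] [218.6 163.7] [47.4 36.6] 68.2 [0.5373 0.1362]
pulley 0.78 [292. 151.  15.  19.] [291.5 148.5] [17. 17.] 90.0 [ 0.5795 -0.0589]
screwdriver 0.57 [142. 206.  44.  58.] [139.7 206.5] [72.2 11.1] 51.3 [0.4258 0.3594]
```

View pics/topc.png

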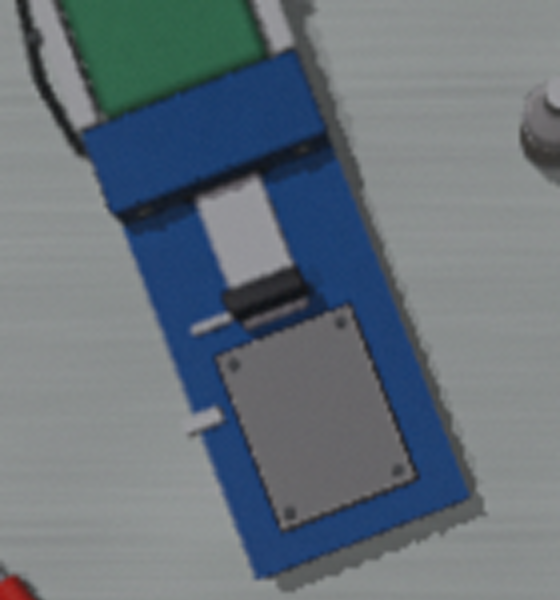

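View pics/scc.png

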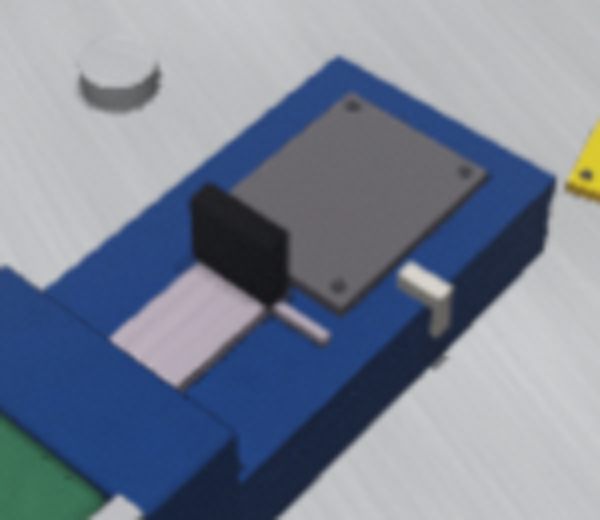

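The grey plate set in the blue deck, at top (218,164), is the cover. The yellow plate at top (217,244) lies loose on the bench and is the look-alike. The white clip sits on the deck's left edge at top (191,165). The crop confirms all three. Next I fit the conveyor pose.

```bash
cat > fit.py <<'E'
from h import *
from scipy.optimize import least_squares
def C(p,x,y,z): c,s=np.cos(p[2]),np.sin(p[2]); return np.array([p[0]+c*x-s*y,p[1]+s*x+c*y,z])
ct,cs=bot.camera_model('top'),bot.camera_model('scene')
T=lambda a,b:((a+.5)/4-.5+140,(b+.5)/4-.5+60); S=lambda a,b:((a+.5)/4-.5+180,(b+.5)/4-.5+190)
obs=[(ct,T(258,578),(-.085,.075,.06)),(ct,T(470,495),(-.085,-.075,.06)),(ct,T(115,213),(.165,.075,.1)),(ct,T(325,135),(.165,-.075,.1)),
(ct,T(83,128),(.225,.075,.1)),(ct,T(296,50),(.225,-.075,.1)),
(cs,S(555,180),(-.085,.075,.06)),(cs,S(338,57),(-.085,-.075,.06)),(cs,S(237,437),(.165,.075,.1))]
f=lambda p:np.concatenate([proj(c,C(p,*X))-uv for c,uv,X in obs])
r=least_squares(f,[.54,.137,-.35],loss='soft_l1'); p=r.x
E
python3 - <<'E'
from fit import *
print(p); print(np.round(f(p).reshape(-1,2),1))
def inv(X): d=np.array(X[:2])-p[:2]; c,s=np.cos(p[2]),np.sin(p[2]); return np.round([c*d[0]+s*d[1],-s*d[0]+c*d[1]],4)
# clip: top face in top crop, and scene top face centre
for cm,uv,z,n in [(ct,T(206,419),.07,'clip'),(cs,S(425,280),.07,'clip s'),(ct,T(194,332),.066,'tip'),(cs,S(327,338),.066,'tip s'),
  (ct,T(264,290),.117,'griptop'),(cs,S(240,213),.117,'grip s')]:
    print(n,inv(atz(cm,*uv,z)))
for uv in [(217,357),(348,305),(417,474),(284,530)]: print(inv(atz(ct,*T(*uv),.064)))
for uv in [(340,311),(489,175),(350,92)]: print(inv(atz(cs,*S(*uv),.064)))
for n,X in dict(o=(0,0,.06),grip=(.082,0,.097),left=(0,.032,.06),right=(0,-.032,.06)).items(): print(n,C(p,*X), np.hypot(*C(p,*X)[:2]))
E
```

```text
[0.5366713  0.13626396 0.35716759]
[[-0.8  0.4]
 [-0.2  0.5]
 [-1.1  0.5]
 [ 1.  -1.1]
 [-1.   0.5]
 [ 0.1 -1. ]
 [-0.  -0.1]
 [-0.3 -0.1]
 [-0.4 -1.3]]
clip [0.0237 0.0666]
clip s [0.0218 0.0698]
tip [0.0805 0.0543]
tip s [0.0782 0.0544]
griptop [ 0.0806 -0.0009]
grip s [0.0793 0.001 ]
[0.0599 0.0462]
[ 0.0608 -0.0462]
[-0.0588 -0.0486]
[-0.0617  0.0453]
[0.06   0.0474]
[-0.0618  0.0483]
[-0.0638 -0.0478]
o [0.5366713  0.13626396 0.06      ] 0.5537002389992899
grip [0.61349635 0.16493296 0.097     ] 0.6352799837344423
left [0.5254834  0.16624447 0.06      ] 0.5511533605918855
right [0.54785921 0.10628345 0.06      ] 0.5580733665424399
```

The fit agrees across both cameras to about 2 mm. The conveyor is at (0.537, 0.136) with a yaw of 20.5°. The clip is at x≈23 mm and the pointer at about 80–82 mm, so the pull is about 57 mm. Next I move above the cover, turned 90.5° with the fingers shut.

```bash
python3 -m crank '{"travel":[[2,4.5,0],[4,9,0],[6,13.5,0],[8,18,0],[10,22.5,0],[12,27,0],[13,29.5,0],[13,29.5,0]],"rot":[[0,0,6],[0,0,12],[0,0,18],[0,0,24],[0,0,30],[0,0,36],[0,0,40],[0,0,40]]}' -1 40
```

```text
clock: 1.4
position: [0.3445, -0.2895, 0.3043]
tool_rot: [3.141, -0.001, 1.053]
force: [0.2, -1.7, -0.4]
grip_width: -0.0002
```

```bash
python3 -m crank '{"travel":[[2,4.5,0],[4,9,0],[6,13.5,0],[8,18,0],[10,22.5,0],[12,27,0],[14,31,0],[14,31,0]],"rot":[[0,0,6],[0,0,12],[0,0,18],[0,0,24],[0,0,30],[0,0,36],[0,0,42],[0,0,42]]}'
python3 -m crank '{"travel":[[2,4.5,-2],[4,9,-4],[5.3,11.5,-7],[5.3,11.6,-10],[5.3,11.6,-12],[5.3,11.6,-12]],"rot":[[0,0,5],[0,0,8.1],[0,0,8.1],[0,0,8.1],[0,0,8.1],[0,0,8.1]]}'
python3 - <<'E'
from h import *
o=bot.observe(); print(o['position'],o['tool_rot'],o['qpos'],o['force']); save('wrist','w1.png');save('scene','s1.png')
E
```

```text
clock: 2.2
position: [0.4848, 0.022, 0.3041]
tool_rot: [3.14, -0.002, 1.788]
force: [-0.5, -1.6, 0.6]
grip_width: 0.0001
clock: 2.8
position: [0.5352, 0.1324, 0.1814]
tool_rot: [-3.137, -0.0, 1.919]
force: [-0.2, 0.1, 0.1]
grip_width: -0.0002
[0.5351967  0.13240996 0.18142035] [-3.13729223e+00 -1.66136026e-04  1.91928948e+00] [ 0.04659222  0.62462684 -0.55348014  1.87453611  0.45427281  0.77471685
 -0.40668857] [-0.17743717  0.12198801  0.10952783]
```

View pics/w1.png

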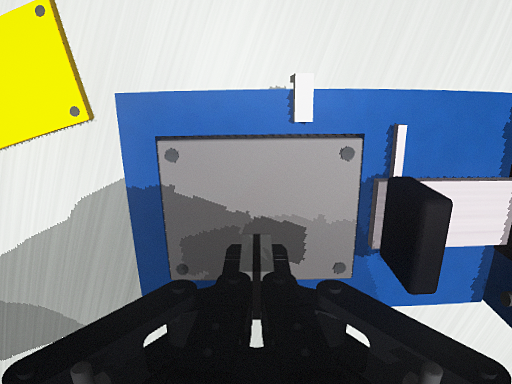

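View pics/s1.png

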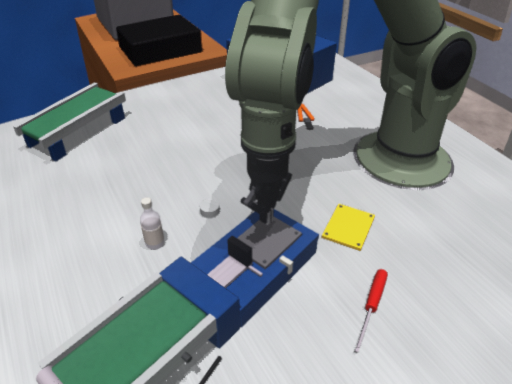

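The fingers are shut above the cover's centre, and the wrist view shows the cover, the clip at (303,97) and the grip at (415,235). I'll descend gently and press.

```bash
python3 -m crank '{"travel":[[0.2,0.4,-1.2],[0.2,0.4,-2.5],[0.2,0.4,-3.5],[0.2,0.4,-3.8],[0.2,0.4,-4],[0.2,0.4,-4.1],[0.2,0.4,-4.2],[0.2,0.4,-4.3]],"rot":[[0,0,0.5],[0,0,0.5],[0,0,0.5],[0,0,0.5],[0,0,0.5],[0,0,0.5],[0,0,0.5],[0,0,0.5]]}'
python3 -m crank '{"travel":[[0,0,-0.1],[0,0,-0.2],[0,0,-0.3],[0,0,-0.3]],"rot":[[0,0,0],[0,0,0],[0,0,0],[0,0,0]]}'
```

```text
clock: 3.7
position: [0.5381, 0.1374, 0.1411]
tool_rot: [3.141, 0.0, 1.929]
force: [-0.6, -0.4, -0.0]
grip_width: -0.0002
clock: 4.1
position: [0.538, 0.1373, 0.1379]
tool_rot: [3.142, 0.0, 1.929]
force: [0.6, 0.6, 1.9]
grip_width: -0.0002
```

```bash
python3 -m crank '{"travel":[[0,0,-0.1],[0,0,-0.2],[0,0,-0.3],[0,0,-0.3]],"rot":[[0,0,0],[0,0,0],[0,0,0],[0,0,0]]}'
python3 -m crank '{"travel":[[0,0,-0.1],[0,0,-0.2],[0,0,-0.25],[0,0,-0.25]],"rot":[[0,0,0],[0,0,0],[0,0,0],[0,0,0]]}'
```

```text
clock: 4.5
position: [0.5381, 0.1374, 0.1351]
tool_rot: [3.141, 0.0, 1.929]
force: [-1.0, -1.2, 4.7]
grip_width: -0.0001
clock: 4.9
position: [0.5381, 0.1374, 0.1327]
tool_rot: [3.141, 0.0, 1.929]
force: [-1.6, -1.4, 7.2]
grip_width: 0.0
```

```bash
python3 -m crank '{"travel":[[0,0,-0.1],[0,0,-0.2],[0,0,-0.3],[0,0,-0.3]],"rot":[[0,0,0],[0,0,0],[0,0,0],[0,0,0]]}'
```

```text
clock: 5.3
position: [0.5382, 0.1375, 0.1324]
tool_rot: [3.14, 0.002, 1.929]
force: [-21.1, -8.8, 69.8]
grip_width: -0.0001
```

It stopped hard at a fingertip height of 59.4 mm, which is the floor. I'll lift off and check.

```bash
python3 -m crank '{"travel":[[0,0,0.3],[0,0,1],[0,0,3],[0,0,5.5],[0,0,5.5]],"rot":[[0,0,0],[0,0,0],[0,0,0],[0,0,0],[0,0,0]]}' 1
python3 - <<'E'
from fit import *
o=bot.observe(); print(o['position'],o['tool_rot'],o['force'],o['grip_width']); save('wrist','w2.png');im=save('scene','s2.png')
cv2.imwrite('pics/s2c.png',cv2.resize(im[190:320,180:330],None,fx=4,fy=4,interpolation=2)[:,:,::-1])
print(C(p,.082,0,.097))
E
```

```text
clock: 5.8
position: [0.539, 0.1378, 0.187]
tool_rot: [3.138, 0.0, 1.929]
force: [0.2, 0.1, -0.4]
grip_width: 0.0723
[0.53899618 0.13784056 0.18704236] [3.13801540e+00 2.17262756e-04 1.92884362e+00] [ 0.21612642  0.14213642 -0.37036827] 0.07232289292488271
[0.61349635 0.16493296 0.097     ]
```

View pics/w2.png

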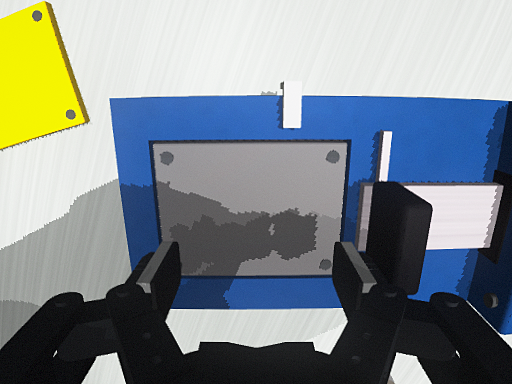

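View pics/s2c.png

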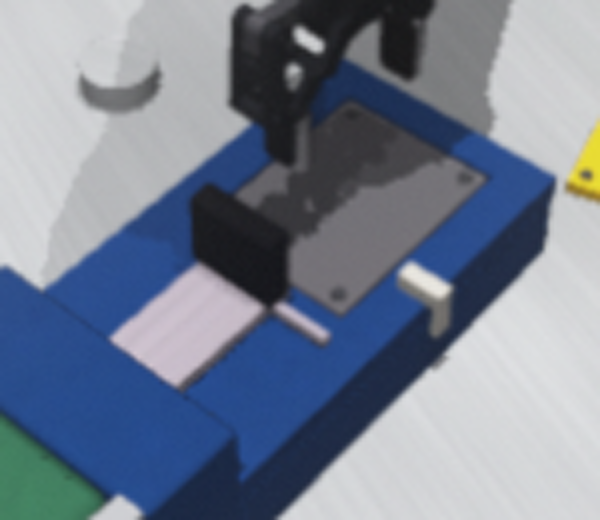

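The cover's rim is now even all round in the wrist view, with corners from (150,142) to (350,277). The scene view agrees. Next I go over the grip with the fingers open.

```bash
python3 -m crank '{"travel":[[0,0,2],[0,0,3],[3,1,3],[6,2.2,3],[7.4,2.7,3],[7.4,2.7,3],[7.4,2.7,3]],"rot":[[0,0,0],[0,0,0],[0,0,0],[0,0,0],[0,0,0],[0,0,0],[0,0,0]]}' 1
python3 - <<'E'
from fit import *
o=bot.observe(); print(o['position'],o['tool_rot'],o['grip_width']); save('wrist','w3.png')
cw=bot.camera_model('wrist'); print(proj(cw,C(p,.082,0,.117)))
E
```

```text
clock: 6.6
position: [0.6114, 0.1644, 0.2136]
tool_rot: [-3.14, -0.0, 1.929]
force: [-0.2, 0.2, 0.2]
grip_width: 0.0856
[0.61144641 0.16438985 0.21356776] [-3.14029509e+00 -1.90972087e-04  1.92924014e+00] 0.08557779255762009
[260.13775457 231.58105904]
```

View pics/w3.png

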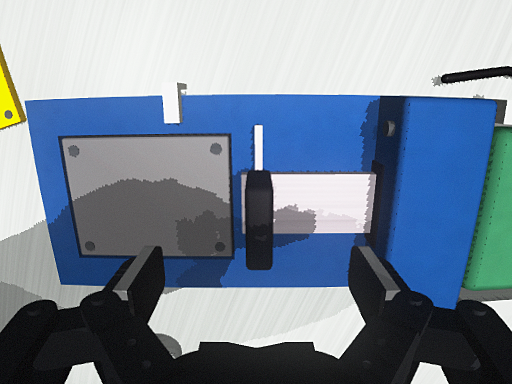

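The grip at (259,220) is centred between the open fingers. I'll descend and close on it.

```bash
python3 -m crank '{"travel":[[0.1,0,-2],[0.1,0,-4],[0.1,0,-5.5],[0.1,0,-6.1],[0.1,0,-6.1]],"rot":[[0,0,0],[0,0,0],[0,0,0],[0,0,0],[0,0,0]]}' 1
python3 -m crank '{"travel":[[0,0,0],[0,0,0],[0,0,0],[0,0,0],[0,0,0],[0,0,0]],"rot":[[0,0,0],[0,0,0],[0,0,0],[0,0,0],[0,0,0],[0,0,0]]}' -1 60
python3 - <<'E'
from fit import *
o=bot.observe(); print(o['position'],o['grip_width'],o['force']); save('wrist','w4.png')
cw=bot.camera_model('wrist'); print(proj(cw,C(p,.082,.055,.066)),proj(cw,C(p,.0235,.068,.07)))
E
```

```text
clock: 7.15
position: [0.6126, 0.1643, 0.1529]
tool_rot: [-3.141, -0.0, 1.929]
force: [-0.5, -0.0, -0.5]
grip_width: 0.0854
clock: 7.75
position: [0.613, 0.1644, 0.1537]
tool_rot: [3.141, 0.0, 1.929]
force: [-1.9, -1.2, 6.0]
grip_width: 0.0149
[0.61299174 0.16442027 0.15374985] 0.014929658409250174 [-1.87930242 -1.16650569  5.98856864]
[257.22358629 134.50309799] [132.97408084 108.57791404]
```

View pics/w4.png

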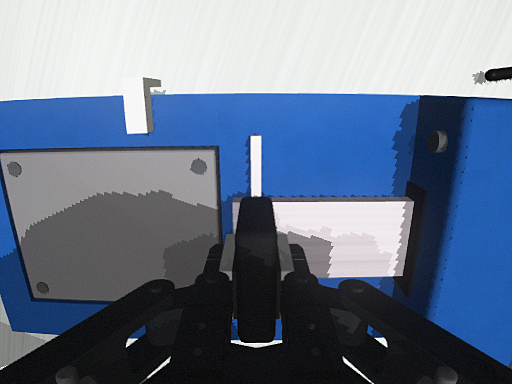

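Run:
```python
from fit import *
cw=bot.camera_model('wrist')
def inv(X): d=np.array(X[:2])-p[:2]; c,s=np.cos(p[2]),np.sin(p[2]); return np.round([c*d[0]+s*d[1],-s*d[0]+c*d[1]],4)
for uv,z in [((250.5,136),.068),((261,136),.068),((124,80),.07),((145,78),.07),((126.5,133),.07),((150,133),.07)]: print(uv,inv(atz(cw,*uv,z)))
im=cv2.imread('pics/w4.png'); cv2.imwrite('pics/w4c.png',cv2.resize(im[60:160,100:280],None,fx=4,fy=4,interpolation=2))
```

```text
(250.5, 136) [0.0788 0.0545]
(261, 136) [0.0838 0.0545]
(124, 80) [0.0204 0.0811]
(145, 78) [0.0304 0.0817]
(126.5, 133) [0.0192 0.0566]
(150, 133) [0.0307 0.0564]
```

View pics/w4c.png

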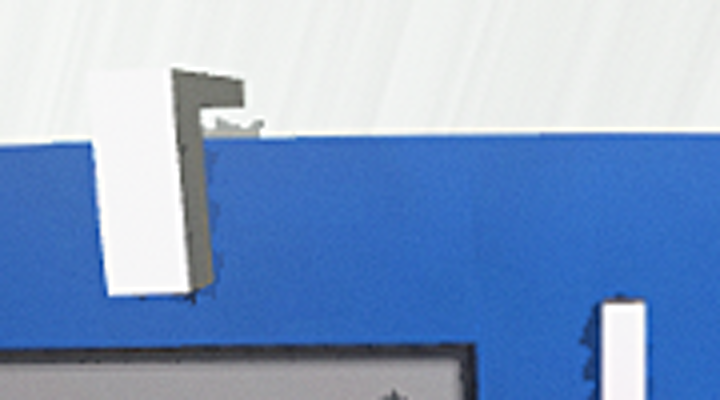

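The pointer is at x=81.3 mm and the clip at 24.4 mm, so the pull is 56.9 mm, or (-5.33, -1.99) cm.

```bash
python3 -m crank '{"travel":[[-0.7,-0.26,0],[-1.5,-0.56,0],[-2.3,-0.86,0],[-3.1,-1.16,0],[-3.9,-1.46,0],[-4.7,-1.75,0],[-5.33,-1.99,0],[-5.33,-1.99,0]],"rot":[[0,0,0],[0,0,0],[0,0,0],[0,0,0],[0,0,0],[0,0,0],[0,0,0],[0,0,0]]}' -1 80
python3 -m crank '{"travel":[[0,0,0],[0,0,0],[0,0,0]],"rot":[[0,0,0],[0,0,0],[0,0,0]]}'
python3 - <<'E'
from fit import *
o=bot.observe(); print(o['position'],o['grip_width'],o['force']); im=save('wrist','w5.png')
cv2.imwrite('pics/w5c.png',cv2.resize(im[60:210,180:330],None,fx=4,fy=4,interpolation=2)[:,:,::-1])
im=save('scene','s5.png')
cv2.imwrite('pics/s5c.png',cv2.resize(im[190:320,180:330],None,fx=4,fy=4,interpolation=2)[:,:,::-1])
E
```

```text
clock: 8.6
position: [0.5603, 0.1445, 0.1538]
tool_rot: [3.139, 0.0, 1.929]
force: [10.9, 1.0, -5.5]
grip_width: 0.0153
clock: 8.9
position: [0.561, 0.1447, 0.1538]
tool_rot: [3.138, -0.0, 1.929]
force: [10.9, 1.7, -3.1]
grip_width: 0.0149
[0.56097932 0.14471356 0.15382183] 0.014945530576106147 [10.8713689   1.6742375  -3.12772115]
```

View pics/w5.png

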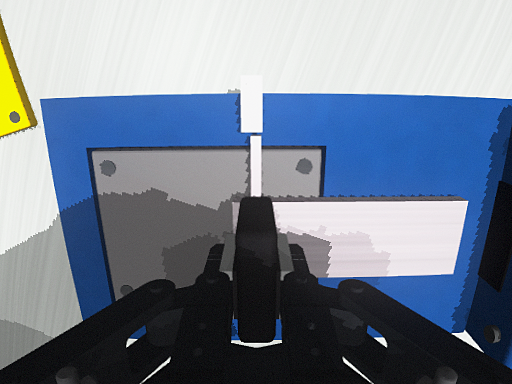

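View pics/s5c.png

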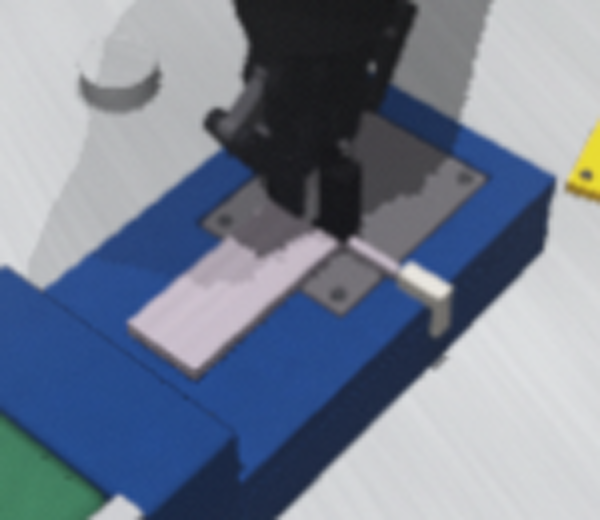

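View pics/w5c.png

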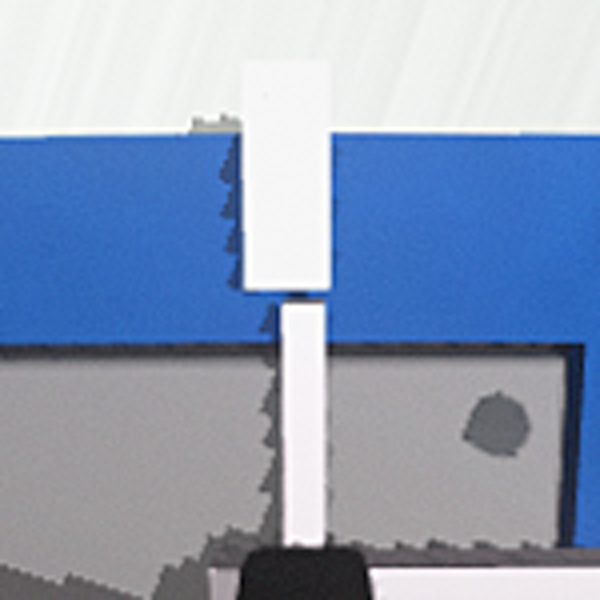

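The pointer's centre is 4.4 px right of the clip's centre, so it is about 2 mm short. I'll pull a little further.

```bash
python3 -m crank '{"travel":[[-0.1,-0.04,0],[-0.19,-0.07,0],[-0.19,-0.07,0],[-0.19,-0.07,0],[-0.19,-0.07,0],[-0.19,-0.07,0],[-0.19,-0.07,0],[-0.19,-0.07,0]],"rot":[[0,0,0],[0,0,0],[0,0,0],[0,0,0],[0,0,0],[0,0,0],[0,0,0],[0,0,0]]}'
python3 - <<'E'
from fit import *
im=save('wrist','w6.png'); o=bot.observe(); print(o['position'],o['grip_width'],o['force'])
cv2.imwrite('pics/w6c.png',cv2.resize(im[60:210,180:330],None,fx=4,fy=4,interpolation=2)[:,:,::-1])
E
python3 -m crank '{"travel":[[0,0,0],[0,0,0],[0,0,0],[0,0,0],[0,0,0]],"rot":[[0,0,0],[0,0,0],[0,0,0],[0,0,0],[0,0,0]]}'
```

```text
clock: 9.8
position: [0.5591, 0.144, 0.1538]
tool_rot: [3.138, 0.0, 1.929]
force: [10.4, 1.6, -4.6]
grip_width: 0.0151
[0.55912547 0.14396503 0.15379917] 0.015259919898479236 [11.41072311  0.61311767 -3.95693643]
clock: 10.35
position: [0.5591, 0.144, 0.1538]
tool_rot: [3.138, -0.0, 1.929]
force: [11.1, 1.8, -3.6]
grip_width: 0.0153
```

View pics/w6c.png

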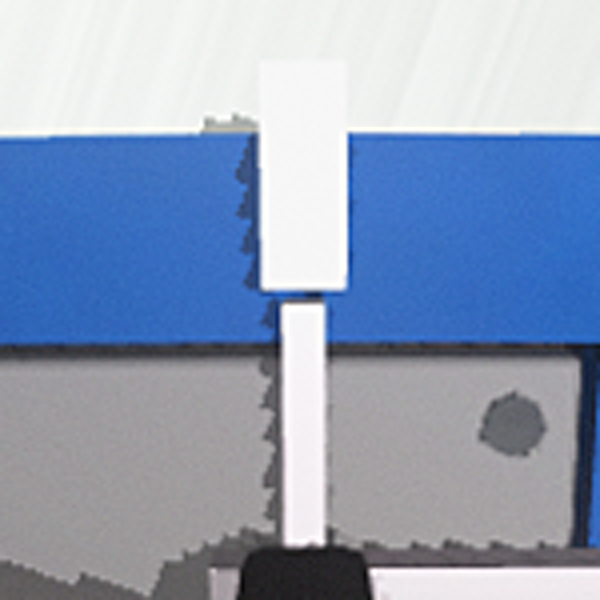

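The pointer (crop column 304) is now in line with the clip (column 304). The pose is steady and the grip is holding, so I'm handing the job in.

```bash
python3 -c "
from workcell import bot
print(bot.job_done())"
```

```text
the job is handed in; nothing more can be done
None
```

The cover is pressed flush, and the arm is still holding the tensioner with its pointer in line with the clip. I handed the job in at about 10.4 s of the 45 s allowed; it reports no verdict.

- **Cover:** I pressed its middle with shut fingers until it stopped hard on the pocket floor. The fingertips were then at 59.4 mm against the deck's 60 mm. The wrist force reached about 70 N there, more than needed but under the 120 N limit. Afterwards the rim looked even all round in the wrist and scene pictures.
- **Tensioner:** I pinched the grip across its 16 mm (the gripper read 15 mm) and pulled it out about 57 mm. The first pull ended about 2 mm short of the clip, so I corrected it.
- **Last checks:** In the last enlarged wrist picture the pointer and clip centres fall in the same column. The pose was steady over the last half second, with about 11 N of spring pull on the wrist.
- **Small disagreements:** I saw a downward pull of about 4 N on the tool while holding, and left it. The first camera fit of the pointer was about 2–3 mm off its nominal place, so I aligned it by the wrist picture instead.
- **Bystanders:** The arm did not go near the bottle, screwdriver or pulley. I did not measure their positions again at the end.

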